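# Fish a strip nut out of a router table's T-slot with a hook pick

### The job

A long strip nut has been left deep in one of the T-slots of the desktop router's table. Take the hook pick from the tool rack, reach down into that slot behind the nut, and drag the nut along the slot and out of its open end until it lies flat in the chip tray, clear of the slot; then hang the pick upright in the notch it came from and let go. Do not touch the nut with the gripper, and leave the T-bolts and everything else on the bench where they are.

Things in the scene. Friction and masses are not known exactly. Their poses are not given: they have to be found in the camera images.
- router: Desktop gantry router, fixed. Origin on the bench under the centre of its slotted table; z up; y runs along the T-slots to their open end. Table 200 mm across (x), 340 mm long (y -170 to +170), top at z 69 mm; 3 T-slots at x -60, 0, +60 mm, closed at y -170. Guide rods with end blocks at x +-128 mm, up to z 84 mm. Gantry parked beyond y -185 mm, 240 mm high, x -155 to +200 mm.
- slot_end (a point): Open end of the middle T-slot (router x 0, y +170 mm), on the floor of its channel, 50 mm above the bench; axes as the router's. All slots alike: mouth in the table top 14 mm wide and 7 mm deep (12 to 19 mm above the channel floor); under it a channel 25 mm wide, 12 mm high, with a flat floor; both mouth and channel are open at this end.
- tray_mid (a point): Middle of the floor of the sheet-steel chip tray fixed to the table's open end, 44 mm above the bench (6 mm below the channel floors); axes as the router's. The floor reaches from the slots' open ends (80 mm along -y) to the far rim (77 mm along +y), and 112 mm either way along x; the rims on the three outer sides stand 14 mm above the floor.
- strip_nut: Steel bar of T section, 80 mm long (y), in one of the T-slots, held down by its lips. Base 22 mm wide, 9 mm high; neck 11 mm wide, 5 mm high along its top. Origin: centre of underside; y points to the slot's open end, so the rear end is at y -40 mm. 0.1 to 0.2 kg, slides freely. At least 50 mm of free channel behind it, nothing else in that slot. The hook does not fit its two holes.
- pick_grip (a point): Centre of the hook pick's handle: square, black, 20 x 20 mm, 85 mm tall, upright, hook at the bottom. Pick's axes: z up the shaft, the hook's foot points along -x. Under the handle a steel collar 32 mm across, 5 mm thick. Then a 6 mm round shaft down to a square bend into a 6 mm thick foot. The pick is 193 mm long, 90 g; its lowest point is 150.5 mm below this point.
- pick_collar (a point): On the pick's axis at the underside of its collar, 47.5 mm below the handle's centre; axes as the pick's. The collar rests on the rack's top plate.
- hook_tip (a point): End of the hook's foot, on the foot's centre line: 14 mm along -x from the shaft's axis, 100 mm below the collar's underside, 147.5 mm below the handle's centre; axes as the pick's. The shaft's rear side is 3 mm along +x of its axis. Foot and shaft are 6 mm thick; they enter a slot with the foot pointing along it.
- notch (a point): Where the pick's axis hangs, at the top of the rack's 6 mm top plate, 131 mm above the bench; z up, -x out of the rack's open front. Notch 14 mm wide (y), open to the front 22 mm along -x, closed end 12 mm along +x. Lift the collar off the plate and slide out along -x; return the same way. A fixed round-handled scriber stands 90 mm along +y, 62 mm above the plate.
- rack: Fixed steel tool rack, 170 mm long (y), 110 mm deep (x), its top plate 131 mm above the bench. Origin: centre of its foot on the bench; its open front faces along -x. The foot is a flat plate 6 mm high; two end posts 34 mm deep at its rear and a rail between them carry the top plate; only the tools rise above that.
- tbolt_a: T-bolt standing loose in another T-slot of the table: square steel head in the channel, 8 mm stud with a flanged nut, top 60 mm above its underside (about 41 mm above the table). Origin: centre of the head's underside. Leave it alone.
- tbolt_b: A second T-bolt like tbolt_a in the remaining T-slot. Leave it alone.
- wrench: Spanner, 160 mm long, lying on the bench between the robot and the rack. Leave it.
- strap: Slotted steel clamp strap, 30 x 120 x 10 mm, lying on the bench behind the router. Leave it.
- headband: Printed green visor band, open ring 160 mm across and 8 mm thick, lying on the bench behind. Leave it.
- jar: Clear jar, 60 mm across and 75 mm high, on the bench behind the router. Leave it.
Not all that is in view belongs to the job. What is shaped like the strip_nut but orange is not meant.

How it is judged:
By the outcome, as a careful person would: the job done as asked, in the order asked, and still so for the second after the job is handed in, with the robot touching nothing.
It also fails if it takes over 58 s, if anything falls off the work surface, if the arm or the gripper's body presses on something with over 40 N, if the wrist force passes 120 N, or if a joint passes its speed limit or range.

### The arm

A 7-joint arm with a two-finger parallel gripper is mounted at the origin on the work surface. World frame = base frame: x ahead of the robot, y to its left, z up, the work surface at z = 0. Lengths are in m, angles in rad, forces in N, time in s.
With the tool pointing down it reaches from about 0.4 to 0.85 m from the base axis. Payload 10.4 kg.
Tool frame: the origin (TCP) lies at the very end of the fingers, on their centre line; the grasp point (between the pads) lies 19 mm behind it (manip.grip_depth is the distance from the TCP to the grasp point, in m); z points along the fingers, y is the direction in which the jaws open and shut (so a half turn about z gives the same grasp; the last joint's range is limited). The gripper opens to 85 mm and grips with 20 to 120 N. Pads are 22 mm wide; open, the fingers measure 114 mm over their backs; the gripper's body (76 mm by 85 mm) begins 54 mm behind the grasp point. The pads swing forward as they close: fully open they stand 13 mm farther back than shut.
Start: joints at [1.095, 0.332, -0.065, 1.46, 0.022, 1.35, -0.088], TCP at [0.273, -0.562, 0.231] pointing down, gripper open.
Joint ranges: [-2.6, 2.6], [-0.5, 2.12], [-1.47, 1.34], [0.16, 2.42], [-1.27, 4.41], [0.06, 2.06], [-2.6, 2.6]. Speed limits (rad/s): [2.22, 2.22, 2.79, 2.79, 3.14, 3.14, 3.14].

### API

Orientations are given as a unit quaternion [x, y, z, w].
In Python, from workcell import manip gives the robot as it stands.
- The arm moves only by the tool step_arm, never from a script. Its argument "motion" is a list of rows, each a list of 6 numbers: the shift along the tool's x, y, z in mm, then the turn, a rotation vector about the tool's x, y, z in degrees. A call has 1 to 20 rows; each row shifts and turns the pose as measured when the row begins, along the tool's axes as they then stand; what a row does not reach is not made up. A row lasts 1/8 s, in which the tool goes at most 62.5 mm and 10.7 degrees, less where a joint would pass 70% of its speed; a pose out of reach is approached as far as the arm can. A call with a gripper value outside its range is refused whole. "jaw" is the finger opening in mm, from 0 to 85.4, set as the call begins (left out, the last holds). The fingers move at their own pace and stop on an object; "force" is the grip in N (left out, the last holds). Time passes only in rows, so rows that do not move let the fingers close. It gives the time, the measured TCP pose, the force and the opening at its end, in the units of the state.
- manip.get_obs(): the state, without advancing time (a new reading comes with each control period).
- manip.camera(name): name is "side" or "top"; returns the picture (400x640x3 uint8, blue, green, red); there is no depth.
- manip.camera_info(name): a dict with "camera_matrix" (3x3 intrinsics, pixels), "k1" (the pictures are not rectified: a ray, as slopes to the right and down, at radius r is drawn at 1 + k1 r^2 times it, then the intrinsics apply), "R" (3x3) and "t" (3): a world point X has camera coordinates R X + t. Camera axes: x right, y down, z forward; pixel columns grow to the right and rows downward; lengths in m; the calibration is good to about 2 mm. A picture is of the moment at which its call begins. camera_info takes no time and is no camera call.
- manip.hand_in(): hands the job in, once; it reports no verdict.
The state is a dict: "clock": time; "joint_pos": joint angles; "joint_velocities": joint speeds; "tau": joint torques, N m; "position": TCP position; "ee_rot": TCP orientation; "ft_force": force on the tool from outside, world axes, zero at the start; "torque": the same for the moment, N m; "grip_width": opening from 0.0 (shut) to 1.0 (fully open).
Only numpy, scipy, OpenCV 4.12 (cv2) and the standard library are available. Lean on these libraries where they do the work, as an engineer would, in place of code of your own. Each camera call takes 0.05 s, during which the arm holds its last target.

## Working session

There is one attempt and no reset: what is moved stays moved. The work goes in short steps, Python scripts to look and compute and a tool call to move; the robot and the scene stay as the last step left them, time stands still between calls to the robot, and variables do not carry over. Pictures are saved under pics/ and viewed, and the job is handed in when it is done.

Besides the shell and the picture viewer there is one more tool, called as name(argument=value, ...), one argument or row to a line, values as JSON. step_arm: Moves the arm, as the interface text tells. Its arguments: {"type":"object","properties":{"motion":{"type":"array"},"jaw":{"type":"number"},"force":{"type":"number"}},"required":["motion"]}

```bash
ls; mkdir -p pics
python3 - <<'E'
from workcell import manip
import cv2,numpy as np
for n in("side","top"):
    cv2.imwrite(f"pics/{n}0.png",manip.camera(n)); i=manip.camera_info(n); print(n,i)
print(manip.get_obs())
E
```

```text
pics
side {'camera_matrix': array([[420.5815649 ,   0.        , 319.33985912],
       [  0.        , 420.5815649 , 197.15108534],
       [  0.        ,   0.        ,   1.        ]]), 'k1': 0.0021788936471367404, 'R': array([[ 0.99864906, -0.04743059, -0.02122271],
       [-0.0465637 , -0.63558025, -0.77062933],
       [ 0.02306267,  0.77057646, -0.63693016]]), 't': array([-0.55839123,  0.20787027,  0.9011591 ])}
top {'camera_matrix': array([[417.41611334,   0.        , 328.56388188],
       [  0.        , 417.41611334, 197.30250889],
       [  0.        ,   0.        ,   1.        ]]), 'k1': -0.052844266454726396, 'R': array([[-0.02174983, -0.99975658,  0.00370398],
       [-0.99506796,  0.02128888, -0.09688417],
       [ 0.09678174, -0.00579293, -0.99528877]]), 't': array([0.13612648, 0.57680192, 1.24098464])}
{'clock': 0.1, 'joint_pos': array([ 1.09538388,  0.33280982, -0.06466686,  1.46085359,  0.02160966,
        1.34991916, -0.08848756]), 'joint_velocities': array([-0.00131888, -0.00178818, -0.00121579, -0.0037054 ,  0.00086009,
        0.00040592,  0.00048248]), 'tau': array([ 1.70003364e-03, -6.26748705e+01,  4.95359511e-02, -3.92430067e+01,
        1.63825782e-02,  7.00976947e-03,  2.23365970e-05]), 'position': array([ 0.27326228, -0.56171827,  0.2305965 ]), 'ee_rot': array([ 9.74478937e-01,  2.24478024e-01, -1.83720748e-04, -6.20624342e-04]), 'ft_force': array([-0.30453336,  0.66923326, -0.67363709]), 'torque': array([-0.02638376, -0.00092037,  0.04667876]), 'grip_width': 1.0018254316656927}
```

View pics/side0.png

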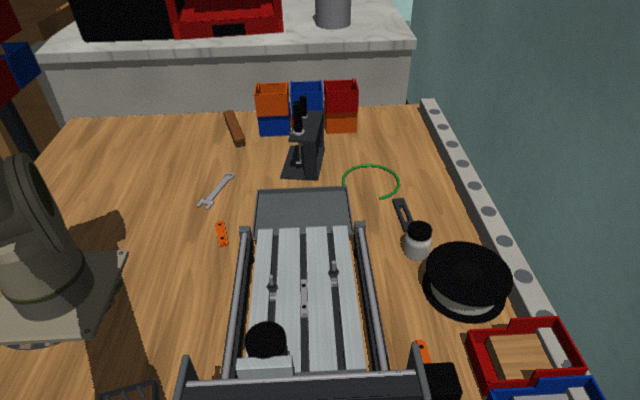

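View pics/top0.png

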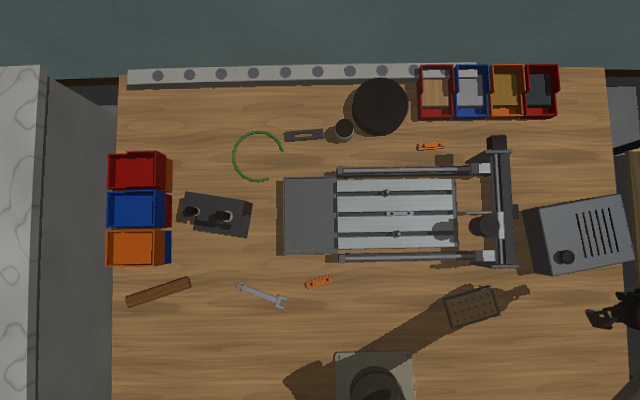

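The nut is in the middle slot: around (304,293) in the side picture and (400,213) in the top one. The T-bolts are in the outer slots, and the rack is on the far left (+y). I'll zoom in next.

Run:
```python
import cv2
s=cv2.imread("pics/side0.png");t=cv2.imread("pics/top0.png")
def z(im,x0,y0,x1,y1,f,n): cv2.imwrite(n,cv2.resize(im[y0:y1,x0:x1],None,fx=f,fy=f,interpolation=cv2.INTER_CUBIC))
z(s,230,180,390,330,5,"pics/za.png")
z(s,270,80,370,190,5,"pics/zb.png")
z(t,270,155,470,275,4,"pics/zc.png")
z(t,170,180,260,250,8,"pics/zd.png")
```

```text
(no output)
```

View pics/za.png

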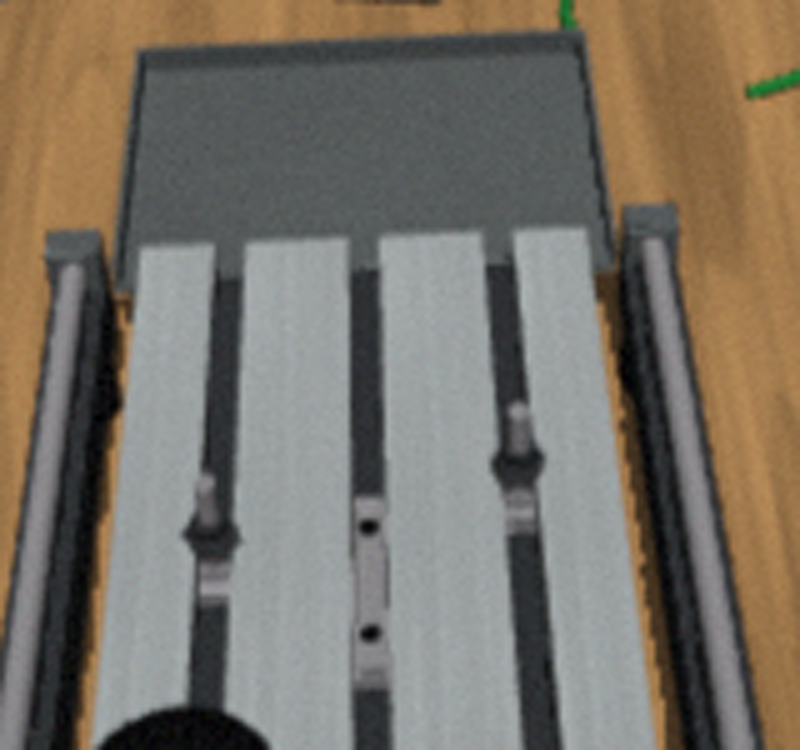

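View pics/zb.png

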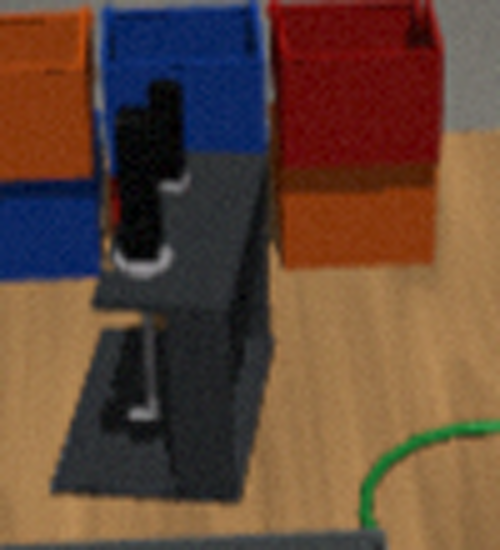

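View pics/zc.png

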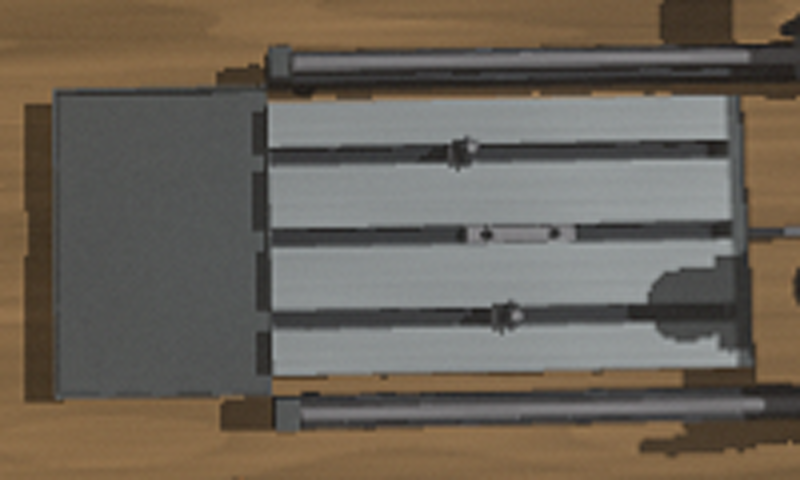

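View pics/zd.png

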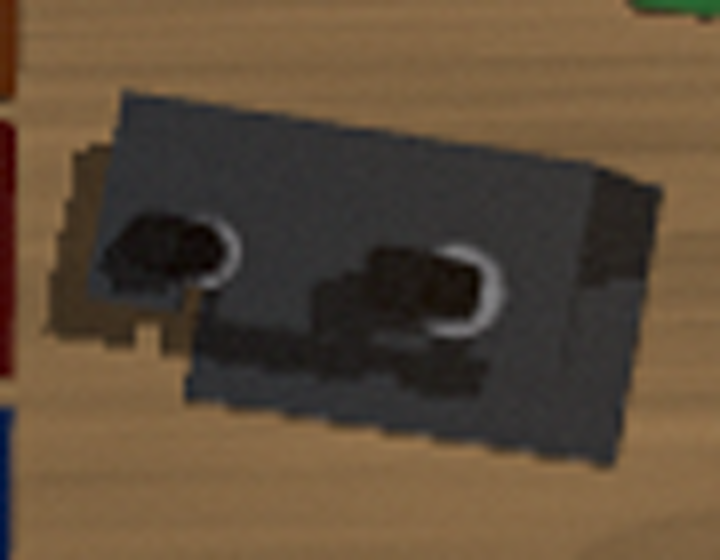

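```bash
cat > h.py <<'E'
from workcell import manip
import cv2,numpy as np
from scipy.optimize import least_squares
C={n:manip.camera_info(n) for n in("side","top")}
def proj(n,X):
    c=C[n]; X=np.atleast_2d(X)
    K=c["camera_matrix"]; d=np.array([c["k1"],0,0,0,0.])
    return cv2.projectPoints(X.astype(float),cv2.Rodrigues(c["R"])[0],c["t"],K,d)[0][:,0]
def ray(n,uv,z):
    c=C[n]; p=cv2.undistortPoints(np.array([[uv]],float),c["camera_matrix"],np.array([c["k1"],0,0,0,0.]))[0,0]
    o=-c["R"].T@c["t"]; d=c["R"].T@np.array([p[0],p[1],1]); return o+d*(z-o[2])/d[2]
def T(p,L):
    L=np.atleast_2d(L).astype(float); c,s=np.cos(p[2]),np.sin(p[2])
    return np.c_[p[0]+c*L[:,0]-s*L[:,1],p[1]+s*L[:,0]+c*L[:,1],L[:,2]]
def uz(u,v,x0,y0,f): return [x0+(u+.5)/f-.5,y0+(v+.5)/f-.5]
def fit(obs,p0):
    f=lambda p:np.concatenate([(proj(n,T(p,L))[0]-uv)*w for n,uv,L,w in obs]) 
    r=least_squares(f,p0,loss="soft_l1"); return r.x,f(r.x).reshape(-1,2)
def crop(n,name,x0,y0,x1,y1,f,pts=[],im=None):
    im=manip.camera(n) if im is None else im
    z=cv2.resize(im[y0:y1,x0:x1],None,fx=f,fy=f,interpolation=cv2.INTER_CUBIC)
    for p in pts:
        q=(int((p[0]+.5-x0)*f),int((p[1]+.5-y0)*f)); cv2.circle(z,q,2,(0,0,255),-1)
    cv2.imwrite("pics/"+name,z)
E
cat > m1.py <<'E'
from h import *
np.set_printoptions(precision=4,suppress=True)
a=lambda u,v:np.array(uz(u,v,230,180,5)); c=lambda u,v:np.array(uz(u,v,270,155,4)); d=lambda u,v:np.array(uz(u,v,170,180,8)); b=lambda u,v:np.array(uz(u,v,270,80,5))
W=np.array([1,1.])
o=[]
for (u,v),x in zip([(138,248),(213,243),(245,241),(349,238),(380,235),(483,232),(515,230),(587,228)],[-100,-67,-53,-7,7,53,67,100]):
    o.append(("side",a(u,v),[x/1e3,.17,.069],W))
for (u,v),x in zip([(268,103),(269,157),(270,237),(272,318),(272,376)],[100,60,0,-60,-100]):
    o.append(("top",c(u,v),[x/1e3,.17,.069],W))
p,r=fit(o,[.6,.3,0]); print("router",p); print(r)
ps,_=fit(o[:8],p);pt,_=fit(o[8:],p);print(ps,pt)
# nut: side rear top edge of neck centre za(372,687)? front (369,497); top rear (575,233) front (467,234)
for n,uv in(("side",a(370,497)),("side",a(373,686)),("top",c(467,234)),("top",c(575,233))):
    w=ray(n,uv,.064); q=w-[p[0],p[1],0]; s,k=np.sin(p[2]),np.cos(p[2]); print(n,"nut end in router mm",1e3*(k*q[0]+s*q[1]),1e3*(-s*q[0]+k*q[1]))
# rack top corners z .131
o=[("top",d(125,92),[.055,.085,.131],W),("top",d(598,165),[.055,-.085,.131],W),
("side",b(93,305),[-.055,-.085,.131],W),("side",b(234,312),[.055,-.085,.131],W),("side",b(268,155),[.055,.085,.131],W)]
q,r=fit(o,[.6,.6,-.15]); print("rack",q); print(r)
for n,uv in(("top",d(461,290)),("side",b(143,255))):
    print("collar",n,ray(n,uv,.136 if n=="top" else .136))
for n,uv in(("top",d(210,251)),("side",b(174,182))): print("scriber collar",n,ray(n,uv,.136))
np.save("p.npy",p);np.save("q.npy",q)
E
python3 m1.py
```

```text
router [ 0.5255 -0.0706 -0.0075]
[[ 0.496  -0.3584]
 [ 0.2096  0.0082]
 [ 0.0462  0.1398]
 [-0.2855 -0.141 ]
 [-0.263   0.1913]
 [-0.4402 -0.0871]
 [-0.6313  0.0459]
 [-0.4085 -0.1828]
 [ 0.0975 -0.5067]
 [ 0.0671 -0.538 ]
 [ 0.1474 -0.174 ]
 [-0.0215  0.1219]
 [ 0.1995 -0.5867]]
[ 0.5261 -0.0708 -0.0065] [ 0.5244 -0.0702 -0.008 ]
side nut end in router mm 1.2640557553314675 25.021819530771143
side nut end in router mm 1.3912032239263885 -62.96859689609351
top nut end in router mm -0.08786319967737588 25.160280314967743
top nut end in router mm -0.5229195176310624 -54.75531808938291
rack [ 0.5298  0.45   -0.1472]
[[  0.2102  -0.332 ]
 [  0.6667  -1.8953]
 [-12.7693  -0.826 ]
 [  0.2288  -0.7675]
 [ -0.5309  -0.2294]]
collar top [0.5235 0.4065 0.136 ]
collar side [0.524  0.4078 0.136 ]
scriber collar top [0.5389 0.4943 0.136 ]
scriber collar side [0.5424 0.4875 0.136 ]
```

```bash
cat > m2.py <<'E'
from h import *
np.set_printoptions(precision=4,suppress=True)
d=lambda u,v:np.array(uz(u,v,170,180,8)); b=lambda u,v:np.array(uz(u,v,270,80,5)); W=np.ones(2)
T3=ray("top",d(124,92),.131);T4=ray("top",d(596,164),.131); v=T3-T4; print("rear edge",v,np.hypot(*v[:2]),-np.arctan2(v[0],v[1]))
F1=ray("top",d(660,187),.006);F2=ray("top",d(613,466),.006);v=F1-F2;print("foot end",v,np.hypot(*v[:2]),np.arctan2(v[1],v[0]))
F3=ray("top",d(188,402),.006);v=F3-F2;print("foot/front edge",v,np.hypot(*v[:2]),-np.arctan2(v[0],v[1]))
S1=ray("side",b(52,491),.006);S2=ray("side",b(241,500),.006);v=S2-S1;print("side foot",v,np.hypot(*v[:2]),np.arctan2(v[1],v[0]))
S3=ray("side",b(93,306),.131);S4=ray("side",b(233,312),.131);v=S4-S3;print("plate near edge",v,np.hypot(*v[:2]),np.arctan2(v[1],v[0]))
S5=ray("side",b(267,153),.131);v=S5-S4;print("plate rear edge side",v,np.hypot(*v[:2]),-np.arctan2(v[0],v[1]))
pts=[(.5238,.407,.131),(.5238,.407,.1785+.0425)]
for n in("side","top"): print(n,proj(n,np.array(pts)))
for yw in (-.147,-.16):
  # collar circle + handle box
  t=np.linspace(0,6.28,24); P=np.c_[.016*np.cos(t),.016*np.sin(t),t*0+.136]
  H=[(i*.01,j*.01,z) for i in(-1,1) for j in(-1,1) for z in(.136,.221)]
  hk=[(0,0,.031),(-.014,0,.031)]
  X=T([.5238,.407,yw],np.vstack([P,H,hk]))
  crop("side",f"o_s{int(-yw*1e3)}.png",270,80,370,190,7,proj("side",X),cv2.imread("pics/side0.png"))
  crop("top",f"o_t{int(-yw*1e3)}.png",170,180,260,250,8,proj("top",X),cv2.imread("pics/top0.png"))
E
python3 m2.py
```

```text
rear edge [0.0289 0.1665 0.    ] 0.16901530015781097 -0.17199608964401383
foot end [ 0.107  -0.0186  0.    ] 0.10862569069975016 -0.1722759866423213
foot/front edge [0.0277 0.1644 0.    ] 0.16675356912026473 -0.1669454626672714
side foot [ 0.1068 -0.0165  0.    ] 0.10805866224863428 -0.15369405366754108
plate near edge [ 0.0736 -0.0119  0.    ] 0.07452707027703195 -0.16063000872602917
plate rear edge side [0.0272 0.1728 0.    ] 0.1749322951632068 -0.15636262674392365
side [[298.2316 132.3536]
 [296.3764 102.0687]]
top [[227.4376 215.8123]
 [219.1531 213.9615]]
```

View pics/o_s160.png

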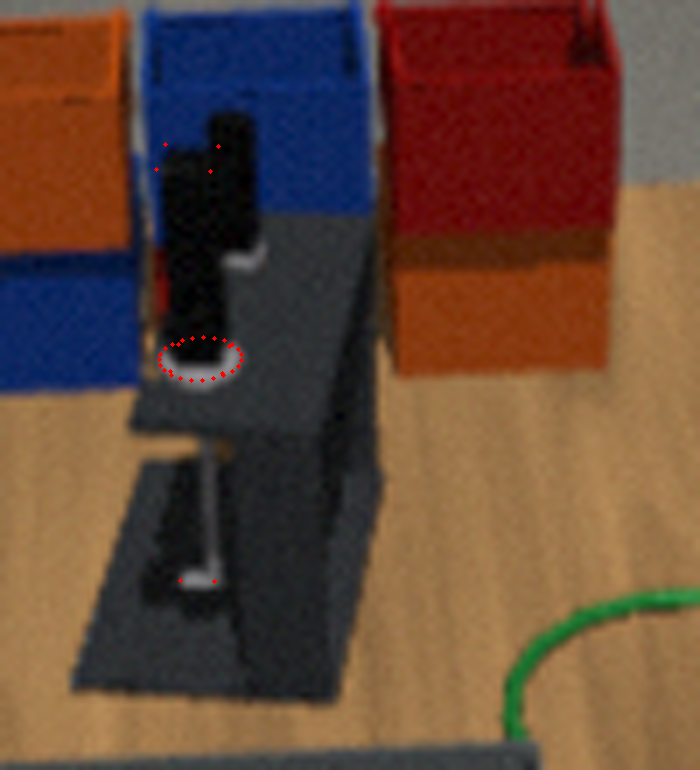

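View pics/o_t160.png

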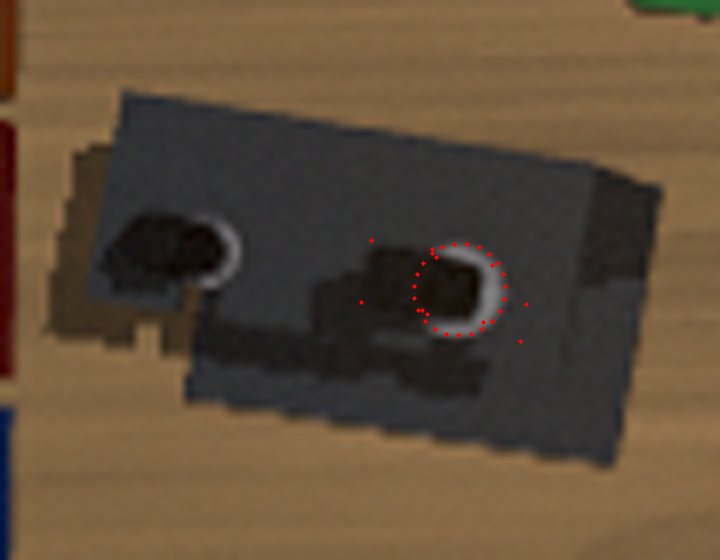

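The overlays on both views match. Estimates:
- **Pick:** about (0.5245, 0.4065), yaw about -9.3°.
- **Router:** (0.5255, -0.0706), yaw -0.4°.
- **Nut:** middle slot, router y from -55 to +25 mm.

Next I lift and turn to the grasp yaw.

step_arm(
  motion=[
    [0, 0, -25, 0, 0, -9],
    [0, 0, -25, 0, 0, -9],
    [0, 0, -25, 0, 0, -9],
    [0, 0, -25, 0, 0, -9],
    [0, 0, -25, 0, 0, -9],
    [0, 0, -5, 0, 0, -9],
  ],
  jaw=55,
  force=90,
)

```text
clock: 0.85
position: [0.2728, -0.5608, 0.3609]
ee_rot: [0.757, 0.654, 0.001, -0.004]
ft_force: [0.1, -0.0, 0.3]
grip_width: 0.648
```

```bash
cat > w.py <<'E'
# usage: w.py x y yawdeg [z]
from h import *; import sys
from scipy.spatial.transform import Rotation as R
o=manip.get_obs(); M=R.from_quat(o["ee_rot"]).as_matrix(); p=o["position"]
yaw=np.degrees(np.arctan2(M[1,0],M[0,0]))
print("t",round(o["clock"],2),"pos",np.round(p*1e3,1),"yaw",round(yaw,2),"tilt",np.round(np.degrees(M[:2,2]),2),"j",np.round(o["joint_pos"],2),"F",np.round(o["ft_force"],1),"grip",round(o["grip_width"]*85.4,1))
if len(sys.argv)>3:
    g=np.array([float(sys.argv[1]),float(sys.argv[2]),float(sys.argv[4]) if len(sys.argv)>4 else p[2]])
    print("shift tool mm",np.round(1e3*M.T@(g-p),1))
    y=np.radians(float(sys.argv[3])); D=np.array([[np.cos(y),np.sin(y),0],[np.sin(y),-np.cos(y),0],[0,0,-1]])
    print("turn deg",np.round(np.degrees(R.from_matrix(M.T@D).as_rotvec()),2))
    print("shift in goal axes",np.round(1e3*D.T@(g-p),1))
E
python3 w.py .5245 .4065 80.7 .36
```

```text
t 0.85 pos [ 272.8 -560.8  360.9] yaw 81.63 tilt [-0.24  0.43] j [ 1.18  0.31 -0.18  1.22  0.06  1.62  0.86] F [ 0.1 -0.   0.3] grip 55.3
shift tool mm [993.6 108.3   7. ]
turn deg [-0.31 -0.39  0.94]
shift in goal axes [9.952e+02 9.210e+01 9.000e-01]
```

step_arm(
  motion=[
    [40, 4, 0, -0.3, -0.4, 0.9],
    [50, 5, 0, 0, 0, 0],
    [50, 5, 0, 0, 0, 0],
    [50, 5, 0, 0, 0, 0],
    [50, 5, 0, 0, 0, 0],
    [50, 5, 0, 0, 0, 0],
    [50, 5, 0, 0, 0, 0],
    [50, 5, 0, 0, 0, 0],
    [50, 5, 0, 0, 0, 0],
    [50, 5, 0, 0, 0, 0],
    [50, 5, 0, 0, 0, 0],
    [50, 5, 0, 0, 0, 0],
    [50, 5, 0, 0, 0, 0],
    [50, 5, 0, 0, 0, 0],
    [50, 5, 0, 0, 0, 0],
    [50, 5, 0, 0, 0, 0],
    [50, 5, 0, 0, 0, 0],
  ],
)

```text
clock: 2.98
position: [0.4936, 0.2772, 0.3565]
ee_rot: [0.765, 0.644, -0.001, -0.0]
ft_force: [0.3, -1.3, 0.5]
grip_width: 0.643
```

```bash
python3 w.py .5245 .4065 80.7 .27
```

```text
t 2.98 pos [493.6 277.2 356.5] yaw 80.19 tilt [-0.15 -0.07] j [ 0.26  0.34 -1.1   1.36  0.3   1.62 -0.98] F [ 0.3 -1.3  0.5] grip 54.9
shift tool mm [132.8   8.6  86.3]
turn deg [-0.13  0.1  -0.51]
shift in goal axes [132.6   9.6  86.5]
```

step_arm(
  motion=[
    [45, 3, 0, 0, 0, -0.5],
    [45, 3, 0, 0, 0, 0],
    [35, 3, 30, 0, 0, 0],
    [8, 0, 35, 0, 0, 0],
    [0, 0, 15, 0, 0, 0],
    [0, 0, 0, 0, 0, 0],
  ],
)

```text
clock: 3.72
position: [0.5238, 0.4142, 0.2699]
ee_rot: [0.761, 0.649, -0.004, -0.002]
ft_force: [-0.5, 0.5, 0.9]
grip_width: 0.644
```

```bash
python3 w.py .5245 .4065 80.7 .16
python3 - <<'E'
from h import *
crop("side","g1.png",250,30,380,190,4); crop("top","g1t.png",150,160,280,260,6)
E
```

```text
t 3.73 pos [523.8 414.2 269.9] yaw 80.88 tilt [-0.52 -0.12] j [-0.1   0.61 -1.02  1.22  0.5   1.57 -1.19] F [-0.5  0.5  0.9] grip 55.0
shift tool mm [ -7.1   2.8 109.9]
turn deg [-0.5   0.2   0.17]
shift in goal axes [ -7.5   1.9 109.9]
```

View pics/g1.png

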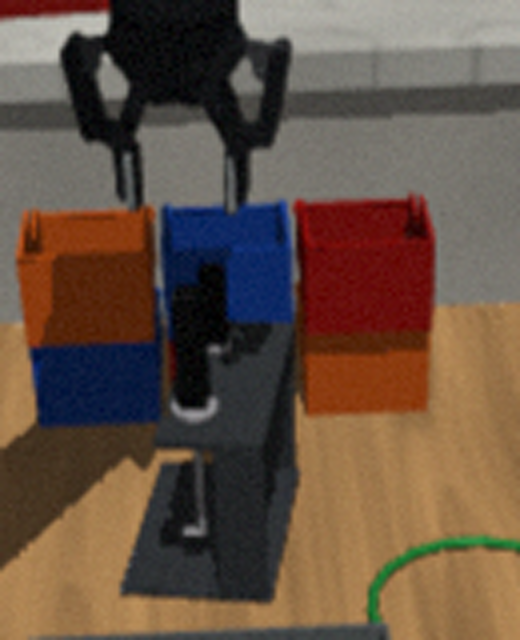

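View pics/g1t.png

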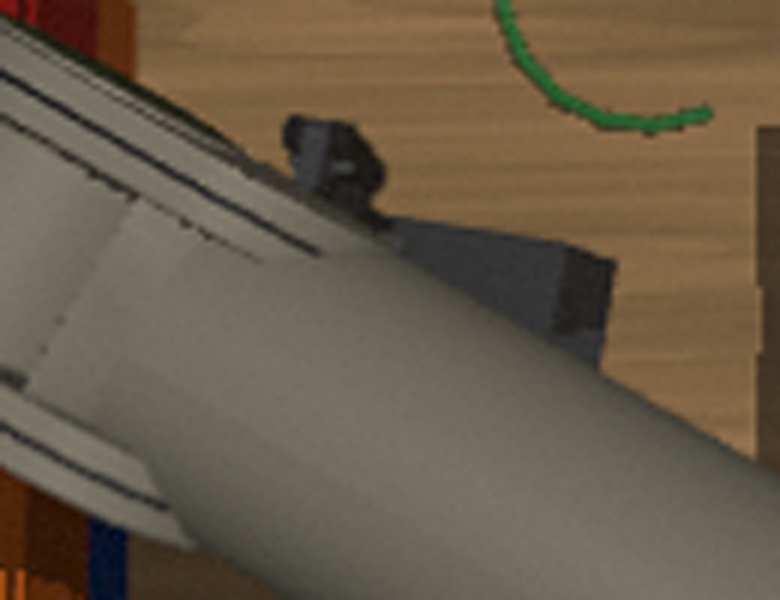

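The fingers (side crop x≈130 and 235) straddle the handle. I correct the lateral offset, then go down.

step_arm(
  motion=[
    [-7, 2, 10, -0.5, 0.2, 0.2],
    [0, 0, 0, 0, 0, 0],
  ],
)

```text
clock: 4.08
position: [0.5261, 0.4061, 0.2633]
ee_rot: [0.763, 0.646, 0.003, 0.001]
ft_force: [0.1, -0.0, -0.2]
grip_width: 0.644
```

```bash
python3 w.py .5245 .4065 80.7 .16
```

```text
t 4.08 pos [526.1 406.1 263.3] yaw 80.52 tilt [0.31 0.16] j [-0.08  0.59 -1.02  1.26  0.5   1.54 -1.19] F [ 0.1 -0.  -0.2] grip 55.0
shift tool mm [ -0.2  -2.1 103.3]
turn deg [ 0.28 -0.21 -0.18]
shift in goal axes [  0.2  -1.6 103.3]
```

step_arm(
  motion=[
    [0, -2, 25, 0.3, -0.2, -0.2],
    [0, 0, 25, 0, 0, 0],
    [0, 0, 20, 0, 0, 0],
    [0, 0, 20, 0, 0, 0],
    [0, 0, 10, 0, 0, 0],
    [0, 0, 3, 0, 0, 0],
  ],
)

```text
clock: 4.82
position: [0.5261, 0.406, 0.1598]
ee_rot: [0.763, 0.647, 0.003, 0.0]
ft_force: [-0.6, -0.2, 0.0]
grip_width: 0.64
```

```bash
python3 w.py .5245 .4065 80.7 .16
python3 - <<'E'
from h import *
crop("side","g2.png",250,60,370,190,5)
E
```

```text
t 4.83 pos [526.1 406.  159.8] yaw 80.57 tilt [0.26 0.15] j [-0.07  0.66 -0.99  1.4   0.55  1.37 -1.23] F [-0.6 -0.2  0. ] grip 54.7
shift tool mm [ 0.3 -1.6 -0.2]
turn deg [ 0.23 -0.19 -0.13]
shift in goal axes [ 0.3 -1.6 -0.2]
```

View pics/g2.png

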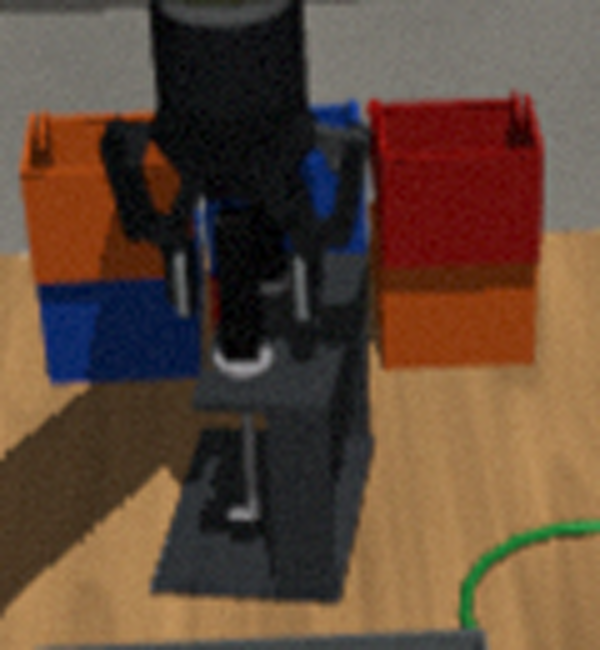

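The fingers stand either side of the handle (fingers at crop x≈182 and 303, handle at 240). Now I close.

step_arm(
  motion=[
    [0, 0, 0, 0, 0, 0],
    [0, 0, 0, 0, 0, 0],
    [0, 0, 0, 0, 0, 0],
    [0, 0, 0, 0, 0, 0],
    [0, 0, 0, 0, 0, 0],
    [0, 0, 0, 0, 0, 0],
  ],
  jaw=10,
  force=100,
)

```text
clock: 5.62
position: [0.5264, 0.4067, 0.1614]
ee_rot: [0.763, 0.647, 0.004, 0.0]
ft_force: [-0.4, -0.6, -0.7]
grip_width: 0.225
```

```bash
python3 w.py .5245 .4065 80.7 .16
python3 - <<'E'
from h import *
crop("side","g3.png",250,60,370,190,5)
E
```

```text
t 5.62 pos [526.4 406.7 161.4] yaw 80.58 tilt [0.35 0.23] j [-0.07  0.66 -0.99  1.4   0.55  1.37 -1.23] F [-0.4 -0.6 -0.7] grip 19.2
shift tool mm [-0.5 -1.9  1.4]
turn deg [ 0.31 -0.28 -0.12]
shift in goal axes [-0.5 -1.9  1.4]
```

View pics/g3.png

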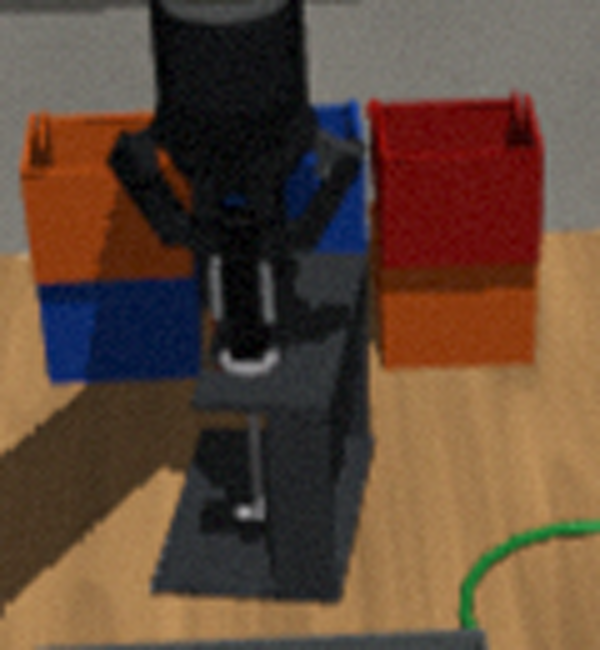

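The grip holds at 19.2 mm opening. I lift the collar off the plate and slide out along the rack's -x (tool -y).

step_arm(
  motion=[
    [0, 0, -4, 0, 0, 0],
    [0, 0, -5, 0, 0, 0],
    [0, 0, 0, 0, 0, 0],
  ],
)

```text
clock: 6.05
position: [0.5264, 0.4068, 0.1713]
ee_rot: [0.763, 0.647, 0.004, 0.0]
ft_force: [-1.2, -0.4, -0.5]
grip_width: 0.221
```

step_arm(
  motion=[
    [0, -8, 0, 0, 0, 0],
    [0, -10, 0, 0, 0, 0],
    [0, -12, 0, 0, 0, 0],
    [0, -12, 0, 0, 0, 0],
    [0, -12, 0, 0, 0, 0],
    [0, -8, 0, 0, 0, 0],
    [0, 0, 0, 0, 0, 0],
  ],
)

```text
clock: 6.92
position: [0.4594, 0.4181, 0.171]
ee_rot: [0.762, 0.647, 0.004, 0.001]
ft_force: [0.4, 0.2, -0.7]
grip_width: 0.221
```

```bash
python3 w.py .5245 .4065 80.7 .16
python3 - <<'E'
from h import *
crop("side","g4.png",230,60,350,190,5)
E
```

```text
t 6.92 pos [459.4 418.1 171. ] yaw 80.7 tilt [0.36 0.22] j [-0.06  0.57 -1.04  1.52  0.5   1.34 -1.31] F [ 0.4  0.2 -0.7] grip 18.9
shift tool mm [-1.  66.1 11.3]
turn deg [ 0.32 -0.28 -0.  ]
shift in goal axes [-0.9 66.1 11. ]
```

View pics/g4.png

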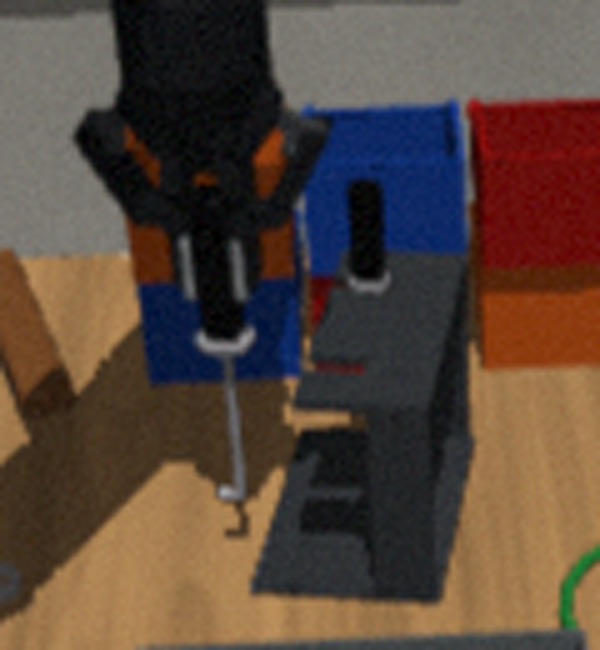

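The pick is out and clear of the rack. The shaft may lean a little, so I compare it with a vertical-pick projection.

```bash
cat > ov.py <<'E'
# overlay nominal pick at current TCP; args: dx_off(tool frame) etc
from h import *; import sys
from scipy.spatial.transform import Rotation as R
def pick_pts(dtool=(0,0,0),tilt=(0,0,0),gz=-.019,dz=0):
    o=manip.get_obs(); M=R.from_quat(o["ee_rot"]).as_matrix()
    # pick axes in tool frame: pick x = tool y (at grasp yaw 80.7 tool y dir = -9.3), pick z=-tool z, pick y = z x x
    P=np.array([[0,1,0],[1,0,0],[0,0,-1.]]).T
    P=np.c_[[0,1,0],[1,0,0],[0,0,-1]]  # columns: pick x,y,z in tool
    P=R.from_rotvec(np.radians(tilt)).as_matrix()@P
    t=np.linspace(0,6.28,16)
    L=np.vstack([np.c_[.016*np.cos(t),.016*np.sin(t),t*0-.0475],[(0,0,z) for z in np.linspace(-.06,-.1475,10)],[(-.014,0,-.1475)],[(i*.01,j*.01,-.0425) for i in(-1,1) for j in(-1,1)]])
    return (M@(P@L.T+np.array(dtool)[:,None]+np.array([0,0,gz])[:,None])).T+o["position"]
if __name__=="__main__":
    n=sys.argv[1]; nm=sys.argv[2]; b=list(map(int,sys.argv[3:8])); src=sys.argv[8] if len(sys.argv)>8 else None
    extra=eval(sys.argv[9]) if len(sys.argv)>9 else {}
    im=manip.camera(n) if src in(None,"-") else cv2.imread(src)
    crop(n,nm,*b,proj(n,pick_pts(**extra)),im)
E
python3 - <<'E'
from h import *
cv2.imwrite("pics/s5.png",manip.camera("side"));cv2.imwrite("pics/t5.png",manip.camera("top"))
E
python3 ov.py side o5.png 255 95 300 185 8 pics/s5.png; python3 ov.py top o5t.png 150 160 280 280 5 pics/t5.png
```

```text
(no output)
```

View pics/o5.png

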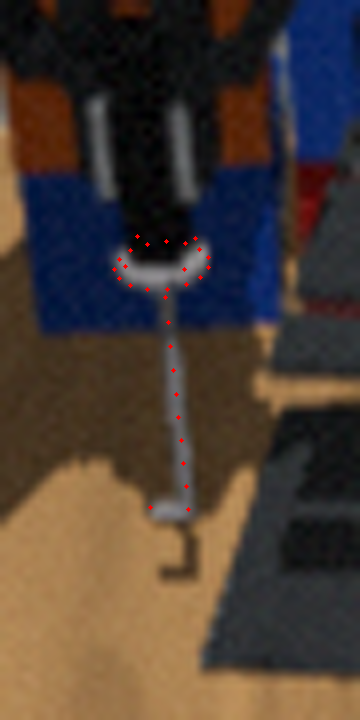

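View pics/o5t.png

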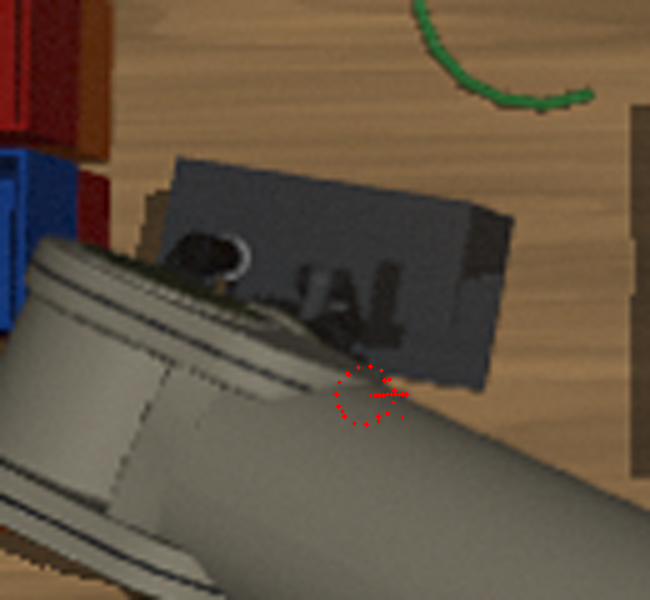

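The vertical nominal pick fits to about 1 px, so the pick is held true. Next I lift and carry it to above the slot while turning the foot to point along +y.

```bash
cat > plan.py <<'E'
import sys,numpy as np
# plan.py x0 y0 yaw0 x1 y1 yaw1 n : rows in tool axes
x0,y0,a0,x1,y1,a1=map(float,sys.argv[1:7]);n=int(sys.argv[7]);da=(a1-a0)/n
for i in range(n):
    a=np.radians(a0+da*i);d=np.array([x1-x0,y1-y0])/n
    print([round(d[0]*np.cos(a)+d[1]*np.sin(a)),round(d[0]*np.sin(a)-d[1]*np.cos(a)),0,0,0,round(-da,1)],end=", ")
print()
E
python3 plan.py 459 418 80.7 525 -155 -0.4 16
```

```text
[-35, 10, 0, 0, 0, 5.1], [-34, 13, 0, 0, 0, 5.1], [-32, 16, 0, 0, 0, 5.1], [-31, 19, 0, 0, 0, 5.1], [-29, 21, 0, 0, 0, 5.1], [-27, 24, 0, 0, 0, 5.1], [-25, 26, 0, 0, 0, 5.1], [-23, 28, 0, 0, 0, 5.1], [-20, 30, 0, 0, 0, 5.1], [-17, 32, 0, 0, 0, 5.1], [-14, 33, 0, 0, 0, 5.1], [-11, 34, 0, 0, 0, 5.1], [-8, 35, 0, 0, 0, 5.1], [-5, 36, 0, 0, 0, 5.1], [-2, 36, 0, 0, 0, 5.1], [1, 36, 0, 0, 0, 5.1],
```

step_arm(
  motion=[
    [0, 0, -25, 0.3, -0.3, 0],
    [0, 0, -30, 0, 0, 0],
    [0, 0, -30, 0, 0, 0],
    [0, 0, -25, 0, 0, 0],
  ],
)

```text
clock: 7.58
position: [0.4622, 0.4155, 0.2813]
ee_rot: [0.764, 0.646, -0.002, 0.0]
ft_force: [-0.3, -0.0, -0.8]
grip_width: 0.22
```

step_arm(
  motion=[
    [-35, 10, 0, 0, 0, 5],
    [-34, 13, 0, 0, 0, 5],
    [-32, 16, 0, 0, 0, 5],
    [-31, 19, 0, 0, 0, 5],
    [-29, 21, 0, 0, 0, 5],
    [-27, 24, 0, 0, 0, 5],
    [-25, 26, 0, 0, 0, 5],
    [-23, 28, 0, 0, 0, 5],
    [-20, 30, 0, 0, 0, 5],
    [-17, 32, 0, 0, 0, 5],
    [-14, 33, 0, 0, 0, 5],
    [-11, 34, 0, 0, 0, 5],
    [-8, 35, 0, 0, 0, 5],
  ],
)

```text
clock: 9.2
position: [0.5146, -0.0665, 0.2841]
ee_rot: [0.994, 0.113, 0.001, -0.001]
ft_force: [0.6, 0.0, -0.3]
grip_width: 0.225
```

```bash
python3 w.py .525 -.155 -0.4 .275
```

```text
t 9.2 pos [514.6 -66.5 284.1] yaw 13.03 tilt [0.11 0.12] j [ 0.77  0.14 -0.79  1.62  0.1   1.42 -1.37] F [ 0.6  0.  -0.3] grip 19.2
shift tool mm [-9.9 88.6  9. ]
turn deg [-0.1  -0.12 13.43]
shift in goal axes [11.  88.4  9.1]
```

step_arm(
  motion=[
    [-3, 30, 0, 0, 0, 6],
    [2, 30, 5, 0, 0, 6],
    [7, 28, 3, 0, 0, 1.4],
    [0, 0, 0, 0, 0, 0],
  ],
)

```text
clock: 9.7
position: [0.5317, -0.1647, 0.2748]
ee_rot: [1.0, -0.013, 0.0, -0.001]
ft_force: [-0.6, 0.0, -1.0]
grip_width: 0.22
```

```bash
python3 w.py .525 -.155 -0.4 .275
```

```text
t 9.7 pos [ 531.7 -164.7  274.8] yaw -1.49 tilt [0.05 0.11] j [ 0.82  0.23 -0.7   1.55  0.15  1.42 -1.49] F [-0.6  0.  -1. ] grip 18.8
shift tool mm [-7.  -9.5 -0.2]
turn deg [-0.11 -0.05 -1.09]
shift in goal axes [-6.8 -9.6 -0.2]
```

step_arm(
  motion=[
    [-7, -9, 15, 0, 0, -1.1],
    [0, 0, 20, 0, 0, 0],
    [0, 0, 15, 0, 0, 0],
    [0, 0, 4, 0, 0, 0],
  ],
)

```text
clock: 10.2
position: [0.5262, -0.1544, 0.2197]
ee_rot: [1.0, -0.0, 0.001, -0.002]
ft_force: [0.3, -0.0, -0.1]
grip_width: 0.219
```

```bash
python3 w.py .525 -.155 -0.4 .2
python3 - <<'E'
from h import *
cv2.imwrite("pics/s6.png",manip.camera("side"));cv2.imwrite("pics/t6.png",manip.camera("top"))
E
python3 ov.py side o6.png 265 250 345 370 6 pics/s6.png "dict(gz=-.0171)"; python3 ov.py top o6t.png 370 170 500 260 6 pics/t6.png; python3 -c "
from h import *
crop('side','c6.png',265,250,345,370,6,[],cv2.imread('pics/s6.png'))"
```

```text
t 10.2 pos [ 526.2 -154.4  219.7] yaw -0.04 tilt [0.12 0.21] j [ 0.82  0.24 -0.71  1.65  0.16  1.31 -1.49] F [ 0.3 -0.  -0.1] grip 18.7
shift tool mm [-1.3  0.7 19.7]
turn deg [-0.21 -0.12  0.36]
shift in goal axes [-1.2  0.6 19.7]
```

View pics/o6.png

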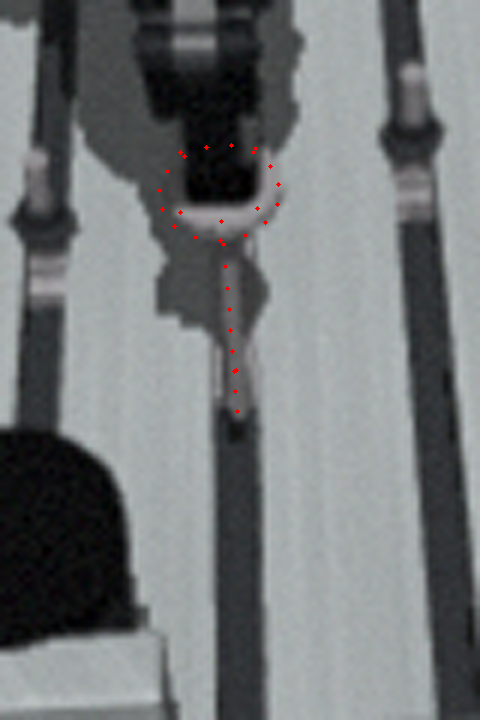

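View pics/o6t.png

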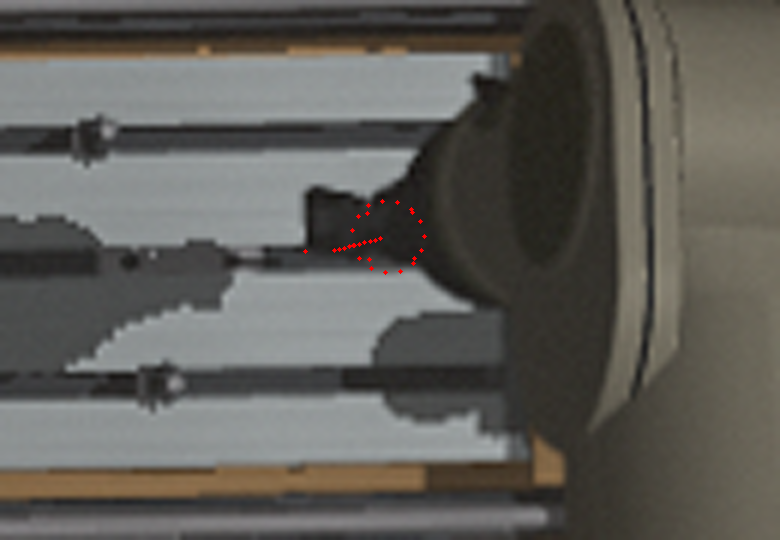

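View pics/c6.png

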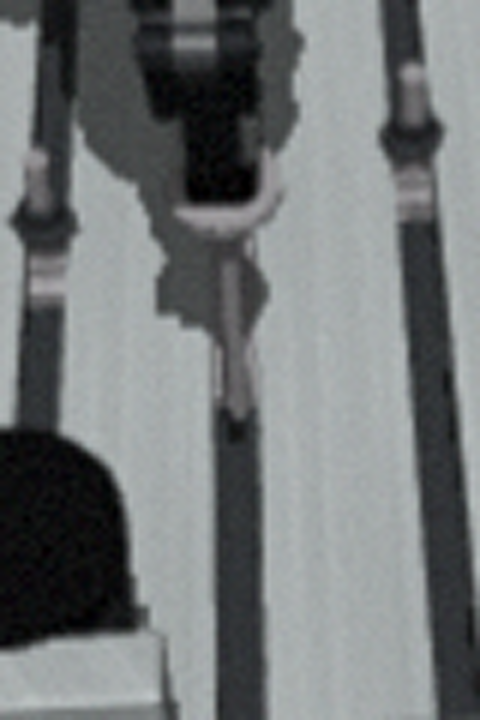

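The overlay agrees. The shaft foot, at side crop (239,415), is over the slot centre (mouth edges at about 216 and 258), and the top view puts the tip about 20 mm behind the nut. I lower into the mouth in stages.

step_arm(
  motion=[
    [-1, 0, 8, -0.2, -0.1, 0.4],
    [0, 0, 8, 0, 0, 0],
    [0, 0, 6, 0, 0, 0],
    [0, 0, 0, 0, 0, 0],
  ],
)

```text
clock: 10.8
position: [0.5261, -0.1546, 0.1979]
ee_rot: [1.0, -0.004, 0.001, 0.0]
ft_force: [-0.3, 1.3, -0.6]
grip_width: 0.224
```

```bash
python3 w.py .525 -.155 -0.4 .185
```

```text
t 10.8 pos [ 526.1 -154.6  197.9] yaw -0.48 tilt [ 0.14 -0.05] j [ 0.81  0.26 -0.71  1.68  0.17  1.26 -1.51] F [-0.3  1.3 -0.6] grip 19.1
shift tool mm [-1.1  0.4 12.9]
turn deg [ 0.05 -0.14 -0.08]
shift in goal axes [-1.1  0.4 12.9]
```

step_arm(
  motion=[
    [-1, 0, 6, 0, 0, 0],
    [-1, 0, 5, 0, 0, 0],
    [0, 0, 1, 0, 0, 0],
  ],
)

```text
clock: 11.18
position: [0.5241, -0.1547, 0.1854]
ee_rot: [1.0, -0.004, 0.001, 0.001]
ft_force: [0.0, -0.5, -0.2]
grip_width: 0.218
```

```bash
python3 w.py .525 -.155 -0.4 .185
python3 - <<'E'
from h import *
cv2.imwrite("pics/s7.png",manip.camera("side"))
E
python3 ov.py side o7.png 265 250 345 370 6 pics/s7.png "dict(gz=-.0171)"
```

```text
t 11.18 pos [ 524.1 -154.7  185.4] yaw -0.48 tilt [ 0.16 -0.06] j [ 0.81  0.26 -0.7   1.71  0.18  1.24 -1.51] F [ 0.  -0.5 -0.2] grip 18.6
shift tool mm [0.9 0.3 0.4]
turn deg [ 0.06 -0.16 -0.08]
shift in goal axes [0.9 0.3 0.4]
```

View pics/o7.png

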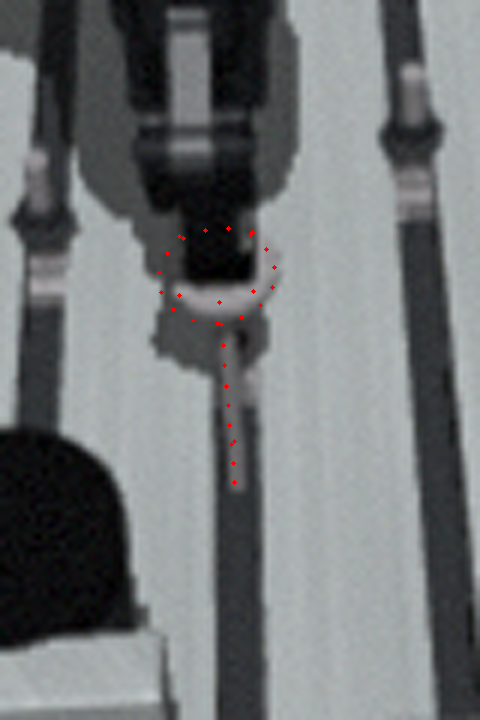

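The hook is on the channel floor level, centred, with no contact force. I start dragging along tool -y.

step_arm(
  motion=[
    [1, -6, 0, 0, 0, 0],
    [0, -8, 0, 0, 0, 0],
    [0, -10, 0, 0, 0, 0],
    [0, -10, 0, 0, 0, 0],
    [0, -10, 0, 0, 0, 0],
    [0, -10, 0, 0, 0, 0],
  ],
)

```text
clock: 11.98
position: [0.5259, -0.0971, 0.1858]
ee_rot: [1.0, -0.004, 0.002, 0.001]
ft_force: [0.5, -1.1, -0.5]
grip_width: 0.219
```

```bash
python3 w.py .5255 -.10 -0.4 .185
python3 - <<'E'
from h import *
cv2.imwrite("pics/s8.png",manip.camera("side"))
E
python3 ov.py side o8.png 265 220 345 350 5 pics/s8.png "dict(gz=-.0171)"
```

```text
t 11.97 pos [525.9 -97.1 185.8] yaw -0.48 tilt [ 0.21 -0.1 ] j [ 0.75  0.24 -0.74  1.73  0.17  1.23 -1.61] F [ 0.5 -1.1 -0.5] grip 18.7
shift tool mm [-0.4  2.9  0.9]
turn deg [ 0.1  -0.22 -0.08]
shift in goal axes [-0.4  2.9  0.8]
```

View pics/o8.png

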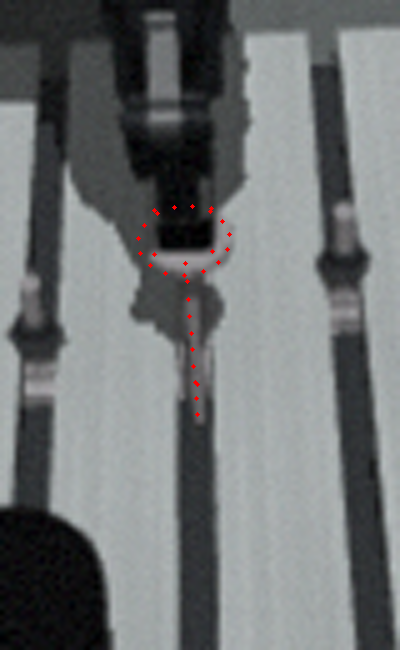

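The nut is moving with the hook: its rear edge is now at crop row ~395, where it was ~485. I continue.

step_arm(
  motion=[
    [0, -10, 0.5, 0, -0.2, 0],
    [0, -12, 0, 0, 0, 0],
    [0, -13, 0, 0, 0, 0],
    [0, -13, 0, 0, 0, 0],
    [0, -13, 0, 0, 0, 0],
    [0, -13, 0, 0, 0, 0],
    [0, -13, 0, 0, 0, 0],
    [0, -13, 0, 0, 0, 0],
  ],
)

```text
clock: 13.02
position: [0.5267, 0.011, 0.1854]
ee_rot: [1.0, -0.004, 0.0, 0.001]
ft_force: [-1.0, -1.3, -0.7]
grip_width: 0.219
```

```bash
python3 w.py .5268 .1055 -0.4 .185
```

```text
t 13.03 pos [526.7  11.  185.4] yaw -0.43 tilt [ 0.02 -0.09] j [ 0.61  0.24 -0.81  1.75  0.18  1.23 -1.82] F [-1.  -1.3 -0.7] grip 18.7
shift tool mm [ -0.6 -94.5   0.3]
turn deg [ 0.09 -0.02 -0.03]
shift in goal axes [ -0.6 -94.5   0.4]
```

step_arm(
  motion=[
    [0, -11, 0, 0, 0, 0],
    [0, -12, 0, 0, 0, 0],
    [0, -12, 0, 0, 0, 0],
    [0, -10, 0, 0, 0, 0],
    [0, -8, 0, 0, 0, 0],
    [0, -4, 0, 0, 0, 0],
  ],
)

```text
clock: 13.78
position: [0.527, 0.0729, 0.1852]
ee_rot: [1.0, -0.003, 0.0, 0.001]
ft_force: [0.2, -1.2, -0.9]
grip_width: 0.226
```

```bash
python3 w.py .5268 .1055 -0.4 .185
python3 - <<'E'
from h import *
cv2.imwrite("pics/s9.png",manip.camera("side"));cv2.imwrite("pics/t9.png",manip.camera("top"))
crop("side","c9.png",250,180,360,290,6,[],cv2.imread("pics/s9.png"));crop("top","c9t.png",270,160,380,270,6,[],cv2.imread("pics/t9.png"))
E
```

```text
t 13.78 pos [527.   72.9 185.2] yaw -0.37 tilt [ 0.   -0.07] j [ 0.51  0.26 -0.84  1.73  0.2   1.24 -1.95] F [ 0.2 -1.2 -0.9] grip 19.3
shift tool mm [ -0.4 -32.6   0.2]
turn deg [ 0.07 -0.    0.03]
shift in goal axes [ -0.4 -32.6   0.2]
```

View pics/c9.png

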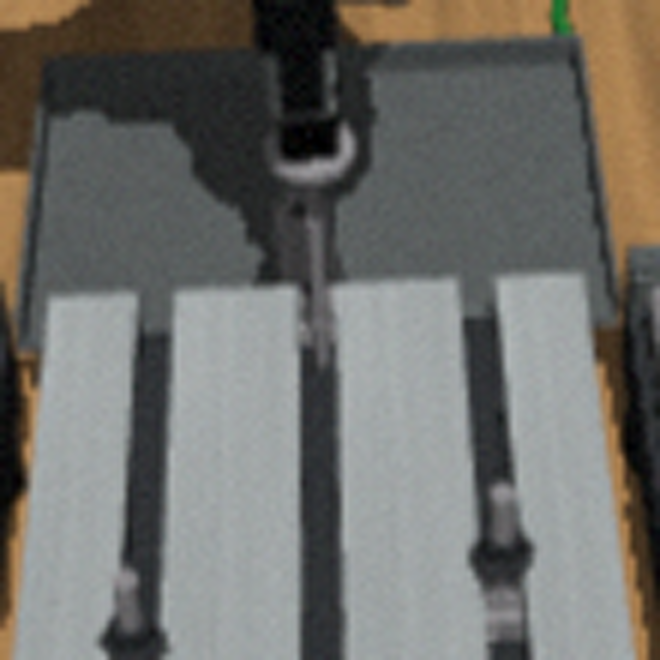

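View pics/c9t.png

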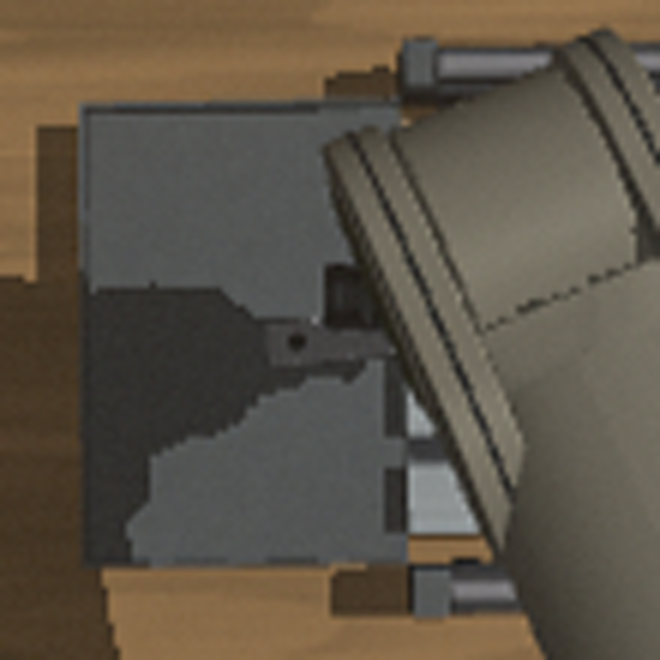

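The nut is almost out, with its front lying in the tray. I push about 40 mm more, slowing at the end.

step_arm(
  motion=[
    [0, -7, 0, 0, 0, 0],
    [0, -8, 0, 0, 0, 0],
    [0, -8, 0, 0, 0, 0],
    [0, -8, 0, 0, 0, 0],
    [0, -6, 0, 0, 0, 0],
    [0, -4, 0, 0, 0, 0],
    [0, 0, 0, 0, 0, 0],
  ],
)

```text
clock: 14.75
position: [0.5274, 0.1162, 0.1851]
ee_rot: [1.0, -0.004, 0.0, 0.001]
ft_force: [0.3, -0.6, -1.1]
grip_width: 0.223
```

```bash
python3 w.py .5268 .1055 -0.4 .185
python3 - <<'E'
from h import *
cv2.imwrite("pics/s10.png",manip.camera("side"));cv2.imwrite("pics/t10.png",manip.camera("top"))
crop("side","c10.png",250,170,360,280,6,[],cv2.imread("pics/s10.png"));crop("top","c10t.png",270,160,380,270,6,[],cv2.imread("pics/t10.png"))
E
```

```text
t 14.75 pos [527.4 116.2 185.1] yaw -0.4 tilt [ 0.   -0.07] j [ 0.44  0.28 -0.86  1.71  0.23  1.25 -2.05] F [ 0.3 -0.6 -1.1] grip 19.0
shift tool mm [-0.5 10.7  0.1]
turn deg [ 0.07 -0.   -0.  ]
shift in goal axes [-0.5 10.7  0.1]
```

View pics/c10.png

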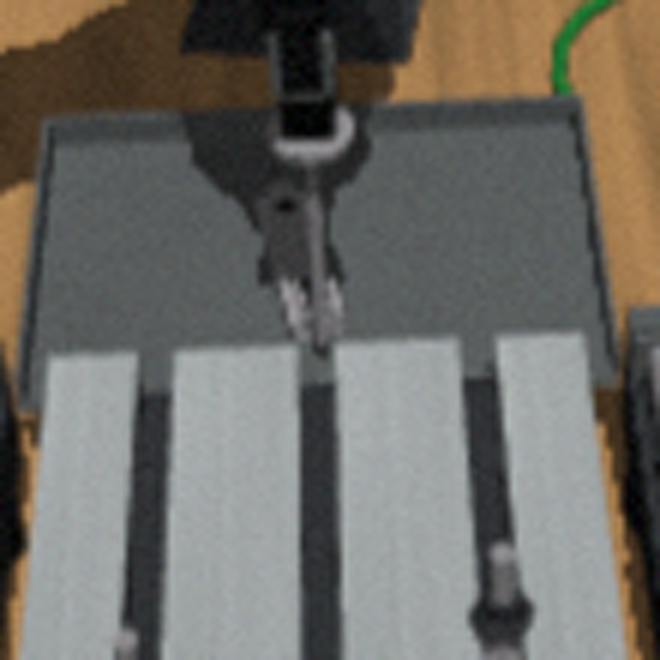

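View pics/c10t.png

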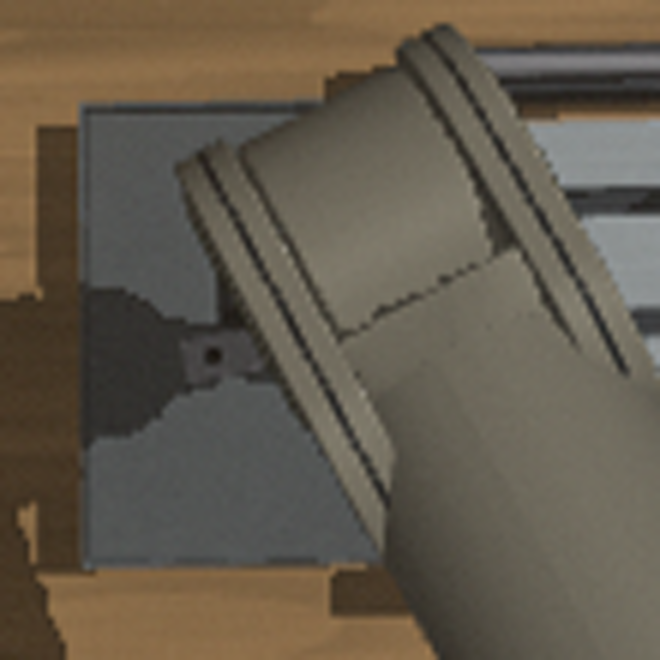

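The nut lies in the tray, out of the slot. I back the hook off 5 mm and lift straight up. J7 reads -2.05, so there's margin.

step_arm(
  motion=[
    [0, 5, 0, 0, 0, 0],
    [0, 0, -10, 0, 0, 0],
    [0, 0, -20, 0, 0, 0],
    [0, 0, -25, 0, 0, 0],
    [0, 0, -20, 0, 0, 0],
    [0, 0, 0, 0, 0, 0],
  ],
)

```text
clock: 15.6
position: [0.5276, 0.1097, 0.265]
ee_rot: [1.0, -0.005, 0.001, 0.0]
ft_force: [-0.2, 0.5, -1.4]
grip_width: 0.222
```

```bash
python3 w.py .4594 .4176 80.6 .275
python3 - <<'E'
from h import *
cv2.imwrite("pics/s11.png",manip.camera("side"))
crop("side","c11.png",250,150,360,280,6,[],cv2.imread("pics/s11.png"))
E
```

```text
t 15.6 pos [527.6 109.7 265. ] yaw -0.53 tilt [ 0.08 -0.05] j [ 0.47  0.22 -0.87  1.6   0.17  1.4  -2.  ] F [-0.2  0.5 -1.4] grip 19.0
shift tool mm [ -71.1 -307.3  -10.4]
turn deg [ 1.000e-01 -3.000e-02 -8.113e+01]
shift in goal axes [ 292.6 -117.6  -10. ]
```

View pics/c11.png

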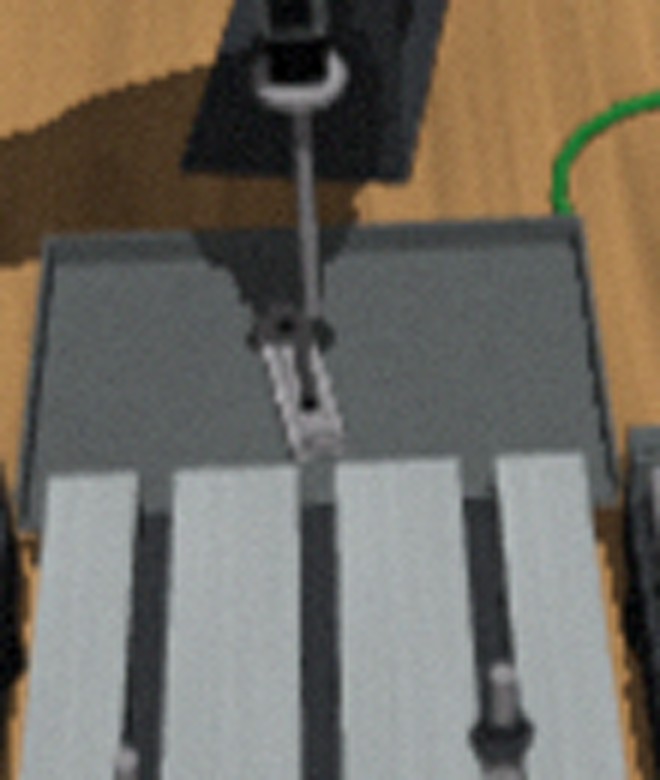

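The nut lies flat in the tray, clear of the slot mouth. I carry the pick back to in front of the rack.

```bash
python3 plan.py 527.6 109.7 -0.5 450 419.6 80.6 15
```

```text
[-5, -21, 0, 0, 0, -5.4], [-3, -21, 0, 0, 0, -5.4], [-1, -21, 0, 0, 0, -5.4], [1, -21, 0, 0, 0, -5.4], [3, -21, 0, 0, 0, -5.4], [5, -21, 0, 0, 0, -5.4], [7, -20, 0, 0, 0, -5.4], [8, -20, 0, 0, 0, -5.4], [10, -19, 0, 0, 0, -5.4], [12, -18, 0, 0, 0, -5.4], [14, -16, 0, 0, 0, -5.4], [15, -15, 0, 0, 0, -5.4], [16, -14, 0, 0, 0, -5.4], [18, -12, 0, 0, 0, -5.4], [19, -10, 0, 0, 0, -5.4],
```

step_arm(
  motion=[
    [-5, -15, -10, 0, 0, -5.4],
    [-3, -21, -10, 0, 0, -5.4],
    [-1, -21, 0, 0, 0, -5.4],
    [1, -21, 0, 0, 0, -5.4],
    [3, -21, 0, 0, 0, -5.4],
    [5, -21, 0, 0, 0, -5.4],
    [7, -20, 0, 0, 0, -5.4],
    [8, -20, 0, 0, 0, -5.4],
    [10, -19, 0, 0, 0, -5.4],
    [12, -18, 0, 0, 0, -5.4],
    [14, -16, 0, 0, 0, -5.4],
    [15, -15, 0, 0, 0, -5.4],
    [16, -14, 0, 0, 0, -5],
    [10, -8, 0, 0, 0, -3],
  ],
)

```text
clock: 17.4
position: [0.4479, 0.3867, 0.2694]
ee_rot: [0.796, 0.605, -0.009, -0.001]
ft_force: [-0.3, -0.2, -0.5]
grip_width: 0.225
```

```bash
python3 w.py .4594 .4176 80.6 .28
```

```text
t 17.4 pos [447.9 386.7 269.4] yaw 74.44 tilt [-0.94 -0.51] j [ 0.04  0.47 -1.13  1.44  0.41  1.51 -1.35] F [-0.3 -0.2 -0.5] grip 19.2
shift tool mm [ 32.7   2.7 -11.1]
turn deg [-0.81  0.7  -6.16]
shift in goal axes [ 32.4   6.3 -10.6]
```

step_arm(
  motion=[
    [16, 0, -5, -0.8, 0.7, -3],
    [16, 0, 0, 0, 0, -3],
    [0, 0, 0, 0, 0, 0],
  ],
)

```text
clock: 17.77
position: [0.4565, 0.4193, 0.2738]
ee_rot: [0.762, 0.648, 0.001, 0.0]
ft_force: [0.3, -0.4, -1.1]
grip_width: 0.221
```

```bash
python3 w.py .4594 .4178 80.6 .1713
```

```text
t 17.77 pos [456.5 419.3 273.8] yaw 80.73 tilt [0.09 0.  ] j [-0.04  0.53 -1.12  1.37  0.47  1.53 -1.29] F [ 0.3 -0.4 -1.1] grip 18.9
shift tool mm [ -1.1   2.9 102.5]
turn deg [ 0.09 -0.02  0.13]
shift in goal axes [ -1.    3.1 102.5]
```

step_arm(
  motion=[
    [-1, 0, 25, 0, 0, 0],
    [0, 0, 25, 0, 0, 0],
    [0, 0, 25, 0, 0, 0],
    [0, 0, 20, 0, 0, 0],
    [0, 0, 6, 0, 0, 0],
    [0, 0, 0, 0, 0, 0],
  ],
)

```text
clock: 18.52
position: [0.4596, 0.4163, 0.1712]
ee_rot: [0.764, 0.645, 0.003, 0.001]
ft_force: [0.0, -0.3, -1.4]
grip_width: 0.22
```

```bash
python3 w.py .5255 .4068 80.6 .1713;python3 - <<'E'
from h import *
cv2.imwrite("pics/s12.png",manip.camera("side"))
E
python3 ov.py side o12.png 240 80 340 190 6 pics/s12.png "dict(gz=-.0171)"
```

```text
t 18.52 pos [459.6 416.3 171.2] yaw 80.28 tilt [0.32 0.06] j [-0.04  0.59 -1.08  1.52  0.53  1.35 -1.33] F [ 0.  -0.3 -1.4] grip 18.8
shift tool mm [ 1.7 66.5  0.3]
turn deg [ 0.31 -0.12 -0.32]
shift in goal axes [ 1.4 66.6 -0.1]
```

View pics/o12.png

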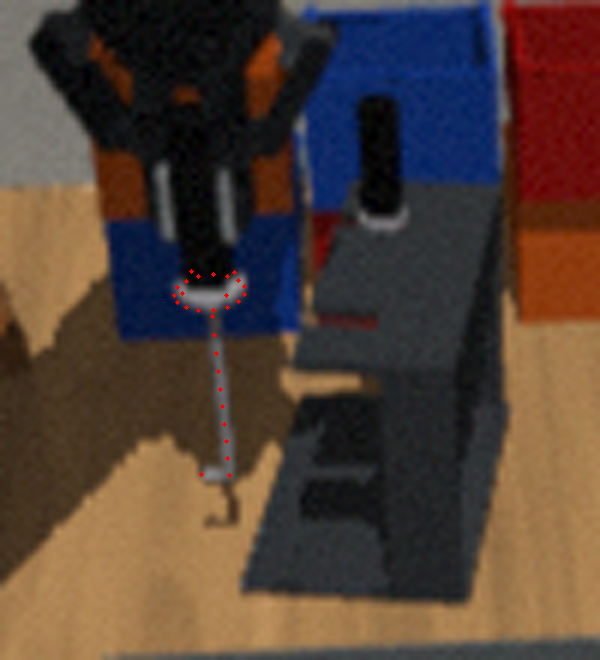

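The pick hasn't shifted in the grip. I slide it back into the notch.

step_arm(
  motion=[
    [2, 10, 0, 0.3, -0.1, -0.3],
    [0, 12, 0, 0, 0, 0],
    [0, 12, 0, 0, 0, 0],
    [0, 12, 0, 0, 0, 0],
    [0, 11, 0, 0, 0, 0],
    [0, 6, 0, 0, 0, 0],
    [0, 0, 0, 0, 0, 0],
  ],
)

```text
clock: 19.45
position: [0.5284, 0.4076, 0.1733]
ee_rot: [0.763, 0.646, 0.002, -0.0]
ft_force: [0.7, 1.1, -0.2]
grip_width: 0.221
```

```bash
python3 w.py .525 .4068 80.6 .1614
```

```text
t 19.45 pos [528.4 407.6 173.3] yaw 80.49 tilt [0.12 0.13] j [-0.05  0.67 -1.03  1.37  0.58  1.41 -1.24] F [ 0.7  1.1 -0.2] grip 18.9
shift tool mm [-1.4 -3.2 11.9]
turn deg [ 0.1  -0.14 -0.11]
shift in goal axes [-1.4 -3.2 11.9]
```

step_arm(
  motion=[
    [-1, -3, 3, 0, 0, 0],
    [0, 0, 3, 0, 0, 0],
    [0, 0, 3, 0, 0, 0],
    [0, 0, 1.5, 0, 0, 0],
    [0, 0, 0, 0, 0, 0],
  ],
)

```text
clock: 20.08
position: [0.5236, 0.4077, 0.1621]
ee_rot: [0.763, 0.647, 0.001, -0.0]
ft_force: [-0.1, 0.7, -0.6]
grip_width: 0.224
```

```bash
python3 w.py .525 .4068 80.6 .1614
```

```text
t 20.07 pos [523.6 407.7 162.1] yaw 80.61 tilt [0.1  0.11] j [-0.05  0.68 -1.03  1.4   0.58  1.38 -1.25] F [-0.1  0.7 -0.6] grip 19.1
shift tool mm [-0.7  1.5  0.7]
turn deg [ 0.08 -0.13  0.01]
shift in goal axes [-0.7  1.5  0.7]
```

step_arm(
  motion=[
    [0, 1, 1, 0, 0, 0],
    [0, 0, 1, 0, 0, 0],
    [0, 0, 0, 0, 0, 0],
  ],
)

```text
clock: 20.45
position: [0.525, 0.4076, 0.1609]
ee_rot: [0.763, 0.647, 0.002, -0.0]
ft_force: [0.0, -0.1, 0.0]
grip_width: 0.222
```

```bash
python3 w.py .525 .4068 80.6 .1614
python3 - <<'E'
from h import *
crop("side","c13.png",250,80,350,190,6)
E
```

```text
t 20.45 pos [525.  407.6 160.9] yaw 80.58 tilt [0.15 0.13] j [-0.05  0.68 -1.03  1.4   0.58  1.38 -1.25] F [ 0.  -0.1  0. ] grip 19.0
shift tool mm [-0.8  0.2 -0.5]
turn deg [ 0.12 -0.16 -0.02]
shift in goal axes [-0.8  0.2 -0.5]
```

View pics/c13.png

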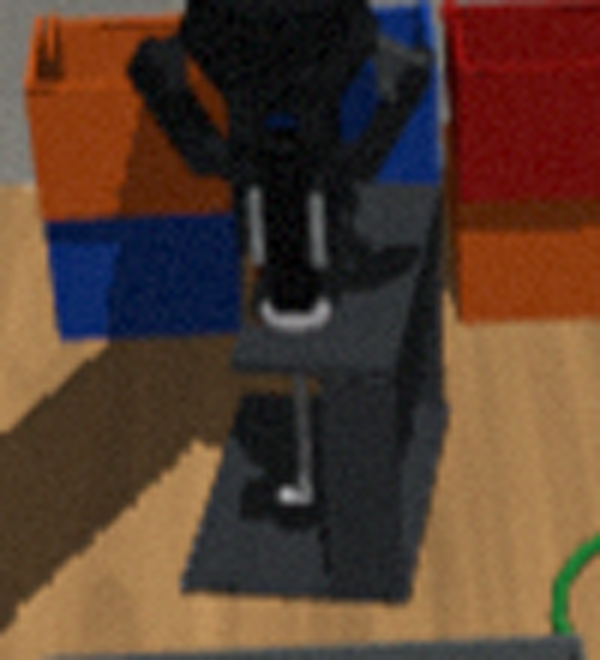

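step_arm(
  motion=[
    [0, 0, 0.7, 0, 0, 0],
    [0, 0, 0, 0, 0, 0],
  ],
)

```text
clock: 20.75
position: [0.525, 0.4077, 0.1609]
ee_rot: [0.763, 0.647, 0.002, 0.0]
ft_force: [-0.7, 0.6, -0.8]
grip_width: 0.22
```

step_arm(
  motion=[
    [0, 0, 0, 0, 0, 0],
    [0, 0, 0, 0, 0, 0],
    [0, 0, 0, 0, 0, 0],
    [0, 0, 0, 0, 0, 0],
    [0, 0, 0, 0, 0, 0],
  ],
  jaw=50,
)

```text
clock: 21.38
position: [0.525, 0.4077, 0.1604]
ee_rot: [0.763, 0.647, 0.002, -0.0]
ft_force: [-0.0, -0.4, 0.5]
grip_width: 0.585
```

```bash
python3 w.py .525 .4068 80.6 .1614
python3 - <<'E'
from h import *
crop("side","c14.png",250,80,350,190,6)
E
```

```text
t 21.38 pos [525.  407.7 160.4] yaw 80.58 tilt [0.16 0.15] j [-0.05  0.68 -1.03  1.4   0.58  1.38 -1.25] F [-0.  -0.4  0.5] grip 49.9
shift tool mm [-0.9  0.1 -1. ]
turn deg [ 0.13 -0.17 -0.02]
shift in goal axes [-0.9  0.1 -1. ]
```

View pics/c14.png

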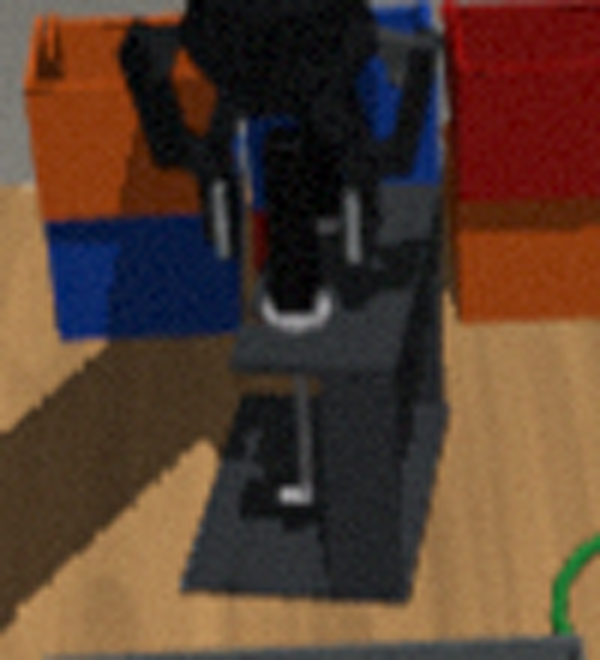

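The pick hangs upright in the notch and the fingers are clear either side (crop x≈220 and 353, handle 270–320). I raise the gripper straight up, then move back toward the robot for a free view.

step_arm(
  motion=[
    [0, 0, -15, 0, 0, 0],
    [0, 0, -25, 0, 0, 0],
    [0, 0, -30, 0, 0, 0],
    [0, 0, -30, 0, 0, 0],
    [0, 0, -30, 0, 0, 0],
    [0, -40, -10, 0, 0, 0],
    [0, -50, 0, 0, 0, 0],
    [0, -50, 0, 0, 0, 0],
    [0, 0, 0, 0, 0, 0],
  ],
)

```text
clock: 22.55
position: [0.3812, 0.4328, 0.3144]
ee_rot: [0.762, 0.647, 0.006, -0.001]
ft_force: [0.4, 0.3, 0.0]
grip_width: 0.585
```

```bash
python3 w.py
python3 - <<'E'
from h import *
s=manip.camera("side");t=manip.camera("top");cv2.imwrite("pics/s15.png",s);cv2.imwrite("pics/t15.png",t)
crop("side","c15.png",230,80,390,240,5,[],s);crop("top","c15t.png",270,155,470,275,4,[],t)
E
```

```text
t 22.55 pos [381.2 432.8 314.4] yaw 80.67 tilt [0.44 0.52] j [-0.03  0.4  -1.19  1.42  0.38  1.55 -1.35] F [0.4 0.3 0. ] grip 50.0
```

View pics/c15.png

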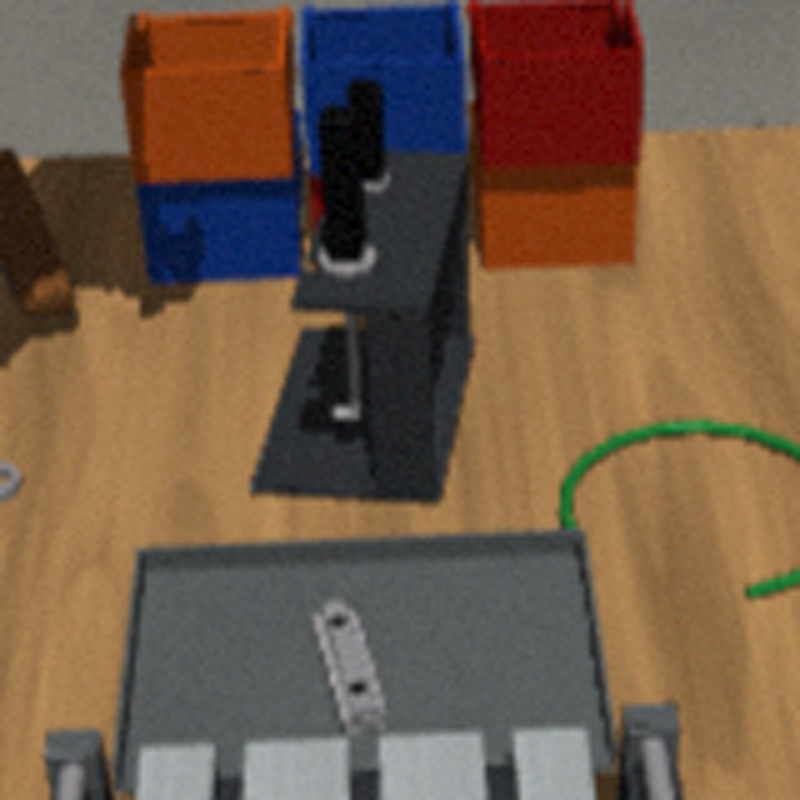

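View pics/c15t.png

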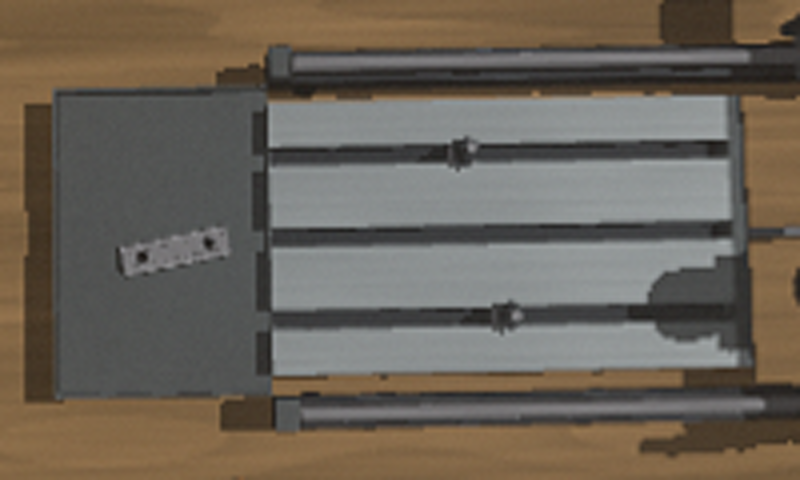

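View pics/t15.png

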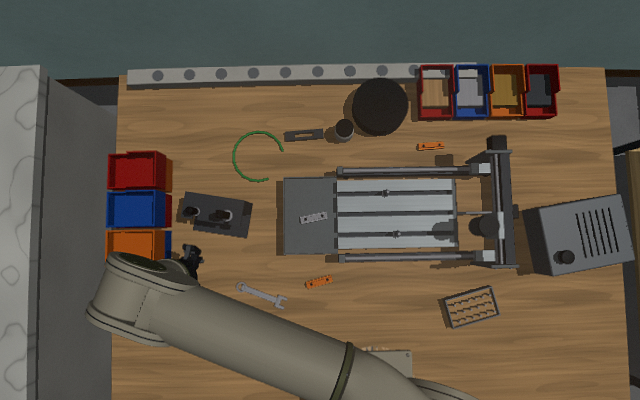

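The nut lies flat in the tray, at about (117–229, 228–277) in the top crop and well short of the slot ends at 268. The pick hangs as it did at the start. The T-bolts are at the same pixels as in the first picture, about (461,152) and (506,317). Nothing else has moved, so I hand in.

Run:
```python
from h import *
a,b=cv2.imread("pics/s15.png"),cv2.imread("pics/s0.png") if False else cv2.imread("pics/side0.png")
d=cv2.absdiff(a[80:140,290:330],b[80:140,290:330]);print("pick region diff",d.mean())
print(manip.hand_in())
```

```text
pick region diff 4.655
the job is handed in; nothing more can be done
None
```

The strip nut is out of the middle T-slot and lying flat in the chip tray, and the pick is back in its notch. I handed the job in at about 22.6 s of the 58 s allowed.

**What I did:** I took the pick by its handle from the rack and lowered its foot into the slot behind the nut. I then dragged the nut about 255 mm along the slot and out of the open end. After that I hung the pick back up, let go and moved the arm clear.

**Last checks:**
- **Nut:** It lies flat, roughly 25–30 mm clear of the slot ends and turned slightly. The gripper never touched it.
- **Pick:** It hangs upright in the same place as at the start, with the gripper open and away from it.
- **T-bolts and other items:** They appear unmoved against the first pictures. I compared these by eye.
- **Forces:** The force readings between moves stayed under about 2 N.

No check failed or disagreed. The hand-in gives no verdict, so the result is as the cameras showed it just before.

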